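# Load, cover and clamp the manicure steriliser

## Task

Load the manicure steriliser: stack every instrument tray that is out on the counter onto its base, corner posts fully socketed (any order), and lower the clear cover over them onto the base. Then swing the clamp arm home over the cover, drop the lock pin fully through the fork and the arm's end, and turn the red T-handle clockwise until rising resistance shows that the cover is firmly clamped, without forcing it. Leave the lipstick rack, soap dish and tin where they are.

Things in the scene. Friction and masses are not known exactly. Their poses are not given: they have to be found in the camera images.
- steriliser: Fixed bench steriliser, white base 350 (x) x 210 x 38 mm high. Origin: centre of its underside; x runs from fork column (x -156, 22 mm dia, 231 high) to hinge column (x +120, 28 mm, 250 high). A central steel plinth 98 (x) x 158 (y), top at z 44 mm, locates the cover; on it stand four square socket tubes (18 outside, 12 mm hole, 12 deep) at x +-36, y +-66, rims at z 56 mm.
- tray1_grip (a point): Blue-barred instrument tray, 0.18 kg, may be absent. Steel frame 90 (x) x 150 (y) x 40 mm high with feet. Point: centre of the crosswise grip bar (76 long in x, 12 thick in y, 10 to 37 mm above the feet), 23.5 mm above the feet; open 30 mm either side of the bar. Home on the steriliser's centre line, x axes parallel either way round, this point 69.5, 99.5 or 129.5 mm up (1st, 2nd, 3rd tray).
- tray2_grip (a point): Green-barred tray, same as tray1, may be absent. All trays: four 18 mm square corner posts at x +-36, y +-66 mm; under each a tapered spigot 9 mm dia, 10 mm long (the feet); in each top a 12 mm square socket 13 mm deep. Home, the posts' shoulders rest on the rims below, each tray adding 30 mm; 1.5 mm play all round. Instruments are fixed in the trays.
- tray3_grip (a point): Orange-barred tray, same sizes and point as tray1 and tray2, may be absent.
- cover_grip (a point): Clear open-bottomed cover 114 (x) x 174 (y) mm, inside 106 x 166 x 114 high, 0.5 kg; aluminium top 118 x 178 x 5 with a black grip block 50 (x) x 22 (y) x 30 mm high. Point: the block's centre, 134 mm above the rim. Home: rim flat on the white base round the plinth (4 mm play each side), point 172 mm up on the centre line, x along steriliser x either way. The screw presses on the block's top.
- hinge_axis (a point): Point on the clamp arm's vertical hinge axis at the arm's mid-height, 213 mm above the counter, at the steriliser's x +120 mm.
- clamp_arm (a joint): Angle of the clamp arm, rad: 0 = closed on its stop, the arm running from the hinge along the steriliser's -x to the fork; grows as it swings out clockwise from above, towards the steriliser's +y; up to 1.75. Stays where left (friction 0.12 N m). Aluminium bar 26 wide x 16 mm, 205 to 221 mm above the counter, its holed end 240 mm from the hinge axis.
- swing_knob (a point): Black upright knob for swinging the clamp arm, 18 mm dia, from 221 to 266 mm above the counter, 188 mm from the hinge axis. Point: on its axis, 246 mm above the counter.
- clevis_hole (a point): Centre of the fork's upper hole, on the top face of its upper cheek, 231 mm above the counter. Vertical 14 mm holes pass the upper (223 to 231 mm) and lower cheek (195 to 203 mm), 44 mm square. The closed arm's end lies between, its 15 mm hole in line.
- pin_grip (a point): Lock pin, 60 g, at first upright in a parking bore, 48 mm deep, in the hinge column's top (250 mm above the counter). Shaft 10 mm dia, 48 mm long, tapered tip; collar 22 mm dia x 4; yellow tab 22 (x) x 12 (y) x 34 mm high. Point: the tab's centre, 69 mm above the tip, 21 mm above the collar's underside. Home: collar on the fork, point 252 mm above the counter.
- t_bar (a point): Centre of the red T-handle bar, 90 long (x) x 16 wide (y) x 14 mm high, on top of the clamp screw, which stands on the arm 120 mm from the hinge axis; 262 mm above the counter with the screw fully up. Under it a 14 mm spindle and then the arm's brass collar, top at 227 mm. The bar flexes on the spindle by about 0.1 rad under load.
- t_handle (a joint): Turn of the T-handle's screw, rad, growing clockwise from above (tightening), 0 = fully up; it and the bar go down 3 mm per rad. With the arm closed over a seated cover the foot touches at about 2.7 rad. Before, it turns with a steady 0.25 N m; after, the foot's buffer yields, adding about 55 N of clamping per rad (0.6 N m at a firm 50 N; over 150 N is forcing). Stays where left.
- screw_foot: Rubber-tipped foot of the clamp screw under the arm, 18 mm dia, turns with the T-handle. Origin: centre of its underside, 195 mm above the counter with the screw fully up.
- lipstick_rack: Bystander: clear acrylic rack 60 x 130 x 50 mm with three lipstick tubes, 85 mm high. Origin: centre of its underside.
- soap_dish: Bystander: black ceramic soap dish 90 x 135 x 24 mm with a cream bar of soap. Origin: centre of its underside.
- tin: Bystander: closed aluminium tin with clip-on lid, 73 x 103 x 37 mm. Origin: centre of its underside.

How it is judged (in metres and radians):
On the way, in this order (a step that is already met when the one before it is completed fails the run):
1. every tray present is stacked on the base, fully socketed (x of tray1_grip in the frame of steriliser between -0.006 and 0.006 m and y of tray1_grip in the frame of steriliser between -0.006 and 0.006 m and (z of tray1_grip in the frame of steriliser between 0.0665 and 0.0725 m or z of tray1_grip in the frame of steriliser between 0.0965 and 0.1025 m or z of tray1_grip in the frame of steriliser between 0.1265 and 0.1325 m) and angle between the x axis of each of tray1_grip, tray2_grip, tray3_grip and the x axis of steriliser, either way round below 0.08 rad and angle between each of tray1_grip, tray2_grip, tray3_grip's own z axis and vertical below 0.04 rad and x of tray2_grip in the frame of steriliser between -0.006 and 0.006 m and y of tray2_grip in the frame of steriliser between -0.006 and 0.006 m and (z of tray2_grip in the frame of steriliser between 0.0665 and 0.0725 m or z of tray2_grip in the frame of steriliser between 0.0965 and 0.1025 m or z of tray2_grip in the frame of steriliser between 0.1265 and 0.1325 m) and x of tray3_grip in the frame of steriliser between -0.006 and 0.006 m and y of tray3_grip in the frame of steriliser between -0.006 and 0.006 m and (z of tray3_grip in the frame of steriliser between 0.0665 and 0.0725 m or z of tray3_grip in the frame of steriliser between 0.0965 and 0.1025 m or z of tray3_grip in the frame of steriliser between 0.1265 and 0.1325 m)), for 0.3 s.
2. the cover is seated on the base over the trays (x of cover_grip in the frame of steriliser between -0.0065 and 0.0065 m and y of cover_grip in the frame of steriliser between -0.0065 and 0.0065 m and z of cover_grip in the frame of steriliser between 0.169 and 0.175 m and angle between the x axis of cover_grip and the x axis of steriliser, either way round below 0.09 rad and angle between cover_grip's own z axis and vertical below 0.03 rad), for 0.3 s.
3. the clamp arm is home and the lock pin is fully through fork and arm (value of joint clamp_arm below 0.03 rad and horizontal distance between pin_grip and clevis_hole below 0.004 m and z of pin_grip in the frame of steriliser between 0.248 and 0.256 m and angle between pin_grip's own z axis and vertical below 0.12 rad), for 0.3 s.
4. the screw clamps the cover with more than 30 N (contact force between screw_foot and cover above 30 N), for 0.3 s.
At the end, for the whole second after the job is handed in: Every tray present is stacked within 6 mm of the centre line and 3 mm of its home height; cover seated flat within 6.5 mm; arm under 0.03 rad; pin upright and home within 4 mm; screw pressing on the cover with over 25 N; all at rest (all of step 1 and all of step 2 and all of step 3 and contact force between screw_foot and cover above 25 N and velocity of joint t_handle below 0.05 rad/s and linear speed of cover below 0.02 m/s); the robot touches nothing.
It fails at once if the screw is forced: more than 150 N on the cover (contact force between screw_foot and cover above 150 N).
It fails at once if the lipstick rack is moved by more than 30 mm (distance of lipstick_rack from where it was at the start of the episode above 0.03 m).
It fails at once if the soap dish is moved by more than 30 mm (distance of soap_dish from where it was at the start of the episode above 0.03 m).
It fails at once if the tin is moved by more than 30 mm (distance of tin from where it was at the start of the episode above 0.03 m).
Of tray1, tray2, tray3 only 1 to 3 are there at a start; the rules pass over those that are not, and their reading is None.
At some moment in a run one of tray1, tray2, tray3, cover may be knocked a few centimetres aside while the robot is not near it.
It also fails if it takes over 210 s, if anything falls off the work surface, if the arm or the gripper's body presses on something with over 40 N, if the wrist force passes 120 N, or if a joint passes its speed limit or range.

## Robot

A 6-joint arm with a two-finger parallel gripper is mounted at the origin on the work surface. World frame = base frame: x ahead of the robot, y to its left, z up, the work surface at z = 0. Lengths are in mm, angles in rad, forces in N, time in s.
With the tool pointing down it reaches from about 325 to 875 mm from the base axis. Payload 4.4 kg.
Tool frame: the origin (TCP) lies on the centre line of the jaws, within the pads' length; the fingertips stand ahead of it and the grasp point (between the pads) lies 6 mm ahead of it (ctrl.tcp_to_tips is the z of the fingertips in the tool frame, in mm); z points along the fingers, y is the line along which they close (so a half turn about z gives the same grasp; the last joint's range is limited). The gripper opens to 85 mm and grips with 20 to 120 N. Pads are 22 mm wide; open, the fingers measure 114 mm over their backs; the gripper's body (76 mm by 85 mm) begins 54 mm behind the grasp point. The pads swing forward as they close: fully open they stand 13 mm farther back than shut.
Start: joints at [1.03, 0.207, 1.542, -0, 1.393, -0.15], TCP at [219.043, 531.646, 256.282] pointing down, gripper open.
Joint ranges: [-2.73, 2.73], [-0.86, 2.22], [0.23, 2.46], [-1.11, 4.25], [0.08, 2.63], [-2.82, 2.82]. Speed limits (rad/s): [2.79, 2.79, 3.14, 3.14, 3.14, 3.14].

## Interface

Orientations are given as a 3x3 rotation matrix whose columns are the frame's x, y, z axes.
In Python, from plant import ctrl, sensors, optics gives the robot as it stands. Calls block until the motion is done:
- ctrl.move_ptp(position, orientation): joint-space move of the TCP to a pose.
- ctrl.move_l(position, rot=None, vel=150, threshold=None): straight line of the TCP; rot=None keeps the orientation; vel is the mean speed in mm/s. With threshold (N) it stops when the force on the tool has changed by that much, and returns True; else False.
- ctrl.set_joints(angles): joint-space move.
- ctrl.gripper_to(opening, force=None): finger opening in mm; force is the grip in N (None keeps the last); returns when the fingers have stopped.
- ctrl.hold(seconds).
- ctrl.solve_ik(position, orientation): joint angles nearest the present ones, or None.
- sensors.read_state(): the state.
- optics.grab_frame(name): name is "scene" or "top"; returns (picture, depth): 384x512x3 uint8, red, green, blue; 384x512 float32, mm along the optical axis (not along the pixel's ray), 0 where there is no reading.
- optics.camera_params(name): a dict with "mtx" (3x3 intrinsics, pixels), "R" (3x3) and "t" (3): a world point X has camera coordinates R X + t. Camera axes: x right, y down, z forward; pixel columns grow to the right and rows downward; lengths in mm; the calibration is good to about 2 mm. A picture is of the moment at which its call begins. camera_params takes no time and is no camera call.
A pose or a line that the arm cannot do raises ctrl.MotionError and nothing moves.
- ctrl.finish_job(): hands the job in; it is judged then, once.
The state is a dict: "t": time; "q": joint angles; "qvel": joint speeds; "tau": joint torques, N m; "eef_pos": TCP position; "eef_rot": TCP orientation; "force": force on the tool from outside, world axes, zero at the start; "wrist_torque": the same for the moment, N m; "grip_width": finger opening in mm; "grasp_force": force on a finger pad.
Only numpy, scipy, OpenCV 4.12 (cv2) and the standard library are available. Lean on these libraries where they do the work, as an engineer would, in place of code of your own. Each camera call takes 0.05 s, during which the arm holds its last target. There are 200 camera calls.

## Working session

There is one attempt and no reset: what is moved stays moved. The work goes in short steps, each a Python script; the robot and the scene stay as the last script left them, time stands still between calls to the robot, and variables do not carry over. Pictures are saved under pics/ and viewed, at most 14 in all, crops included, and the job is handed in when it is done.

```bash
ls; mkdir -p pics
python3 - <<'E'
from plant import ctrl, sensors, optics
import cv2,numpy as np
for n in("scene","top"):
    p,d=optics.grab_frame(n); cv2.imwrite(f"pics/{n}0.png",p[:,:,::-1]); np.save(f"/tmp/{n}.npy",d)
    c=optics.camera_params(n); print(n,c["mtx"].round(1).tolist(),c["R"].round(3).tolist(),c["t"].round(1).tolist(),(d==0).mean())
    print("cam pos",(-c["R"].T@c["t"]).round(0))
print(ctrl.tcp_to_tips, sensors.read_state())
E
```

```text
pics
scene [[400.7, 0.0, 250.5], [0.0, 400.7, 190.8], [0.0, 0.0, 1.0]] [[0.857, 0.515, 0.015], [0.409, -0.662, -0.628], [-0.313, 0.544, -0.778]] [-499.1, -128.7, 1477.3] 0.0040740966796875
cam pos [ 943. -633. 1076.]
top [[482.0, 0.0, 254.6], [0.0, 482.0, 185.3], [0.0, 0.0, 1.0]] [[-0.021, -1.0, 0.007], [-0.983, 0.019, -0.183], [0.183, -0.011, -0.983]] [4.7, 604.9, 1633.6] 0.0040740966796875
cam pos [ 296.   11. 1717.]
25.0 {'t': 0.1, 'q': array([ 1.02953152e+00,  2.07364470e-01,  1.54281924e+00,  1.64944366e-05,
        1.39346807e+00, -1.50509272e-01]), 'qvel': array([ 7.24340010e-05, -1.90584259e-03, -2.87696839e-03, -4.28116440e-04,
       -1.44589503e-03, -4.94159330e-04]), 'tau': array([-6.81729925e-04, -3.84094048e+01, -2.92546946e+01, -3.33791204e-04,
        4.96347973e-03,  5.24436302e-06]), 'eef_pos': array([218.69576653, 531.11175299, 255.22108246]), 'eef_rot': array([[-9.24620261e-01,  3.80888720e-01, -1.07481678e-03],
       [ 3.80890098e-01,  9.24618650e-01, -1.75642154e-03],
       [ 3.24794492e-04, -2.03341001e-03, -9.99997880e-01]]), 'force': array([-0.08602978,  0.80191568,  0.25469086]), 'wrist_torque': array([0.04841864, 0.00722119, 0.03869852]), 'grasp_force': 0.0, 'grip_width': 85.27552504488678}
```

View pics/scene0.png

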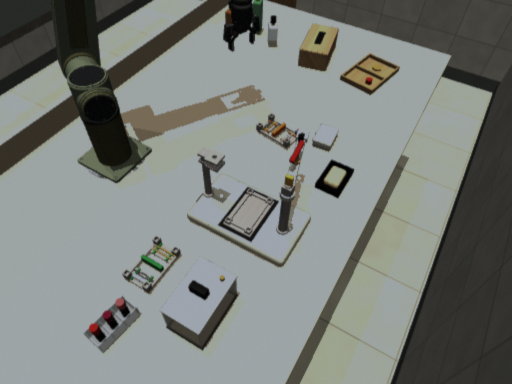

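View pics/top0.png

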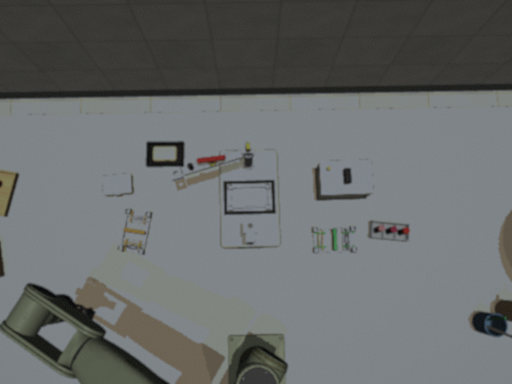

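Two trays are present. Green is on the right of the top view at about (334,239), orange on the left at about (134,231). The steriliser is centred near (249,198), with the fork toward the robot at (250,232) and the hinge and yellow pin at (248,150). The arm is swung out to the left, with the red T-handle at (211,160). The cover is at (345,177). I'll enlarge the pictures next.

Run:
```python
import cv2
a=cv2.imread("pics/top0.png")[125:260,90:290]; cv2.imwrite("pics/c1.png",cv2.convertScaleAbs(cv2.resize(a,None,fx=4,fy=4,interpolation=cv2.INTER_CUBIC),alpha=1.3))
a=cv2.imread("pics/scene0.png")[115:265,180:360]; cv2.imwrite("pics/c2.png",cv2.convertScaleAbs(cv2.resize(a,None,fx=4,fy=4,interpolation=cv2.INTER_CUBIC)[:600],alpha=1.3))
```

```text
(no output)
```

View pics/c1.png

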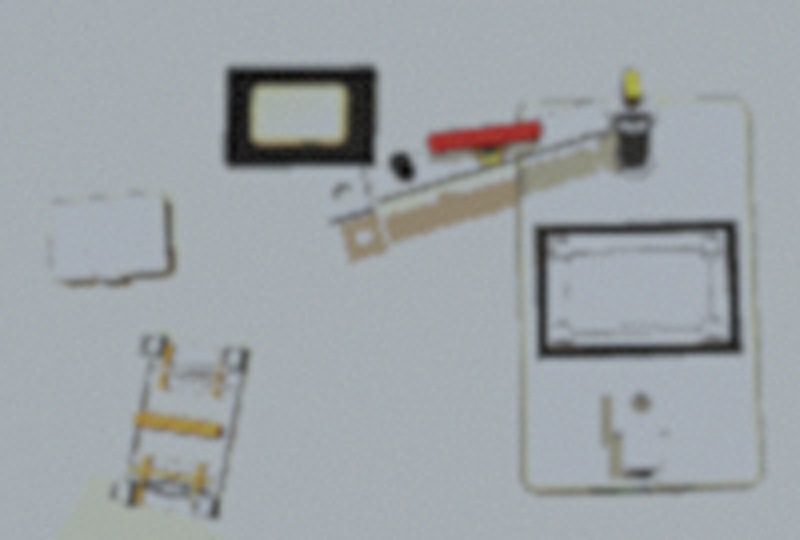

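View pics/c2.png

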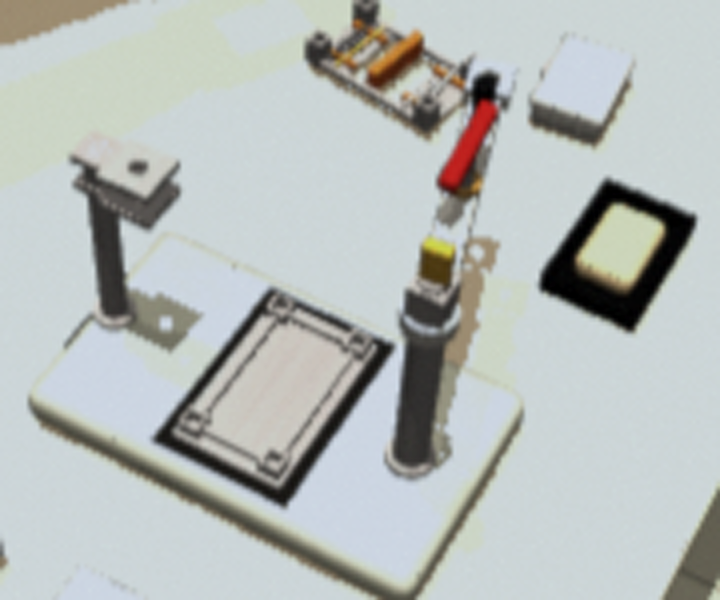

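```bash
cat > h.py <<'E'
from plant import ctrl, sensors, optics
import cv2,numpy as np
class Cam:
    def __init__(s,n):
        s.n=n; c=optics.camera_params(n); s.K,s.R,s.t=c["mtx"],c["R"],np.ravel(c["t"]); s.c=-s.R.T@s.t
    def grab(s,name=None):
        p,s.d=optics.grab_frame(s.n); s.p=p
        if name: cv2.imwrite(f"pics/{name}.png",p[:,:,::-1])
        s.hsv=cv2.cvtColor(p,cv2.COLOR_RGB2HSV); return s
    def load(s,f):
        s.p=cv2.imread(f)[:,:,::-1].copy(); s.hsv=cv2.cvtColor(s.p,cv2.COLOR_RGB2HSV); return s
    def cast(s,uv,z):
        uv=np.atleast_2d(np.asarray(uv,float)); r=np.c_[uv,np.ones(len(uv))]@np.linalg.inv(s.K).T@s.R
        return s.c+r*((z-s.c[2])/r[:,2])[:,None]
    def proj(s,X):
        x=(np.atleast_2d(X)@s.R.T+s.t)@s.K.T; return x[:,:2]/x[:,2:]
    def mask(s,lo,hi,roi=None):
        m=cv2.inRange(s.hsv,np.array(lo),np.array(hi)); 
        if roi: k=np.zeros_like(m); k[roi[1]:roi[3],roi[0]:roi[2]]=1; m=m*k
        return m
def blob(m,hole=False,minA=3):
    cs=[c for c in cv2.findContours(m,cv2.RETR_EXTERNAL,cv2.CHAIN_APPROX_NONE)[0]]
    return max(cs,key=cv2.contourArea)
def tri(cams,uvs):
    A=[];b=[]
    for c,uv in zip(cams,uvs):
        d=c.R.T@np.linalg.inv(c.K)@np.r_[uv,1]; d/=np.linalg.norm(d); P=np.eye(3)-np.outer(d,d); A.append(P);b.append(P@c.c)
    A=np.vstack(A);b=np.hstack(b); x=np.linalg.lstsq(A,b,rcond=None)[0]; return x,np.linalg.norm(A@x-b)
E
python3 - <<'E'
from h import *
S=Cam("scene").load("pics/scene0.png");T=Cam("top").load("pics/top0.png")
def stat(name,lo,hi,rois,z):
    uv=[]
    for c,r in zip((S,T),rois):
        m=c.mask(lo,hi,r); ct=blob(m); ys,xs=np.nonzero(m); cen=np.r_[xs.mean(),ys.mean()]; uv.append(cen)
        rc=cv2.boxPoints(cv2.minAreaRect(ct)); w=c.cast(rc,z); 
        e=[w[1]-w[0],w[2]-w[1]]; L=max(e,key=np.linalg.norm)
        print(name,c.n,len(xs),"px",cen.round(1),"xy",c.cast(cen,z)[0].round(1),"rectc",w.mean(0).round(1),"sides",[round(np.linalg.norm(k),1) for k in e],"ang",round(np.degrees(np.arctan2(L[1],L[0])),1))
    x,e=tri((S,T),uv); print("   tri",x.round(1),round(e,1))
blk=([0,0,0],[180,255,55])
stat("gasket",*blk,[(215,180,282,242),(220,175,280,219)],38)
stat("green",[40,90,40],[80,255,255],[(120,230,190,295),(305,222,360,256)],34)
stat("orange",[8,120,60],[22,255,255],[(250,110,305,150),(115,205,160,255)],34)
stat("coverblk",*blk,[(180,275,220,300),(338,164,356,188)],149)
stat("red",[0,150,60],[6,255,255],[(285,130,310,168),(190,150,230,170)],265)
stat("red2",[170,150,60],[180,255,255],[(285,130,310,168),(190,150,230,170)],265)
stat("knob",*blk,[(294,128,310,142),(186,160,194,172)],255)
stat("tab",[23,120,80],[33,255,255],[(278,168,300,192),(240,138,255,158)],280)
E
```

```text
gasket scene 370 px [252.  218.5] xy [5.867e+02 1.000e-01 3.800e+01] rectc [563.8  17.1  38. ] sides [np.float64(199.3), np.float64(129.0)] ang 93.3
gasket top 202 px [249.5 198.4] xy [561.8  11.2  38. ] rectc [567.1  13.   38. ] sides [np.float64(174.5), np.float64(112.9)] ang -89.2
   tri [571.6  15.    6.5] 8.6
green scene 164 px [151.7 261.8] xy [ 415.2 -282.3   34. ] rectc [ 414.  -282.5   34. ] sides [np.float64(16.6), np.float64(75.5)] ang 3.8
green top 63 px [334.3 239. ] xy [ 413.3 -281.1   34. ] rectc [ 413.6 -280.9   34. ] sides [np.float64(10.3), np.float64(69.6)] ang -179.1
   tri [ 413.7 -281.5   31.2] 0.3
orange scene 108 px [276.9 128.9] xy [452.6 410.7  34. ] rectc [458.  412.3  34. ] sides [np.float64(84.3), np.float64(23.6)] ang 85.5
orange top 32 px [131.5 231.2] xy [454.9 424.4  34. ] rectc [457.3 422.8  34. ] sides [np.float64(13.9), np.float64(3.5)] ang -91.2
   tri [451.8 423.5  25.2] 7.0
coverblk scene 210 px [198.6 289.7] xy [ 622.4 -320.8  149. ] rectc [ 622.3 -320.8  149. ] sides [np.float64(27.0), np.float64(54.3)] ang 0.8
coverblk top 87 px [346.8 175.7] xy [ 614.1 -313.6  149. ] rectc [ 614.8 -314.4  149. ] sides [np.float64(20.0), np.float64(44.2)] ang 176.7
   tri [ 617.2 -316.3  134.8] 0.5
red scene 116 px [296.8 150.9] xy [653.3 128.9 265. ] rectc [653.  130.8 265. ] sides [np.float64(92.5), np.float64(15.0)] ang 98.0
red top 94 px [210.7 158.9] xy [651.7 128.9 265. ] rectc [650.8 129.2 265. ] sides [np.float64(78.6), np.float64(13.3)] ang -83.3
   tri [652.5 129.3 264. ] 0.9Traceback (most recent call last):
  File "<stdin>", line 17, in <module>
  File "<stdin>", line 6, in stat
  File "h.py", line 23, in blob
    return max(cs,key=cv2.contourArea)
ValueError: max() iterable argument is empty
```

```bash
cat >> h.py <<'E'
def wrect(c,roi,z,thr=None,lo=None,hi=None,k=6):
    """upsample roi, threshold (grey<thr or hsv range), cast the largest contour onto plane z, min-area rectangle there"""
    x0,y0,x1,y1=roi; a=cv2.resize(c.p[y0:y1,x0:x1],None,fx=k,fy=k,interpolation=cv2.INTER_CUBIC)
    m=(cv2.cvtColor(a,cv2.COLOR_RGB2GRAY)<thr).astype(np.uint8)*255 if thr else cv2.inRange(cv2.cvtColor(a,cv2.COLOR_RGB2HSV),np.array(lo),np.array(hi))
    ct=blob(m)[:,0].astype(float); uv=(ct+.5)/k-.5+[x0,y0]
    w=c.cast(uv,z)[:,:2]; (cx,cy),(a1,a2),an=cv2.minAreaRect(w.astype(np.float32))
    if a1<a2: an+=90; a1,a2=a2,a1
    return np.r_[cx,cy,a1,a2,(an+90)%180-90]   # centre, long, short, long-axis angle
E
python3 - <<'E'
from h import *
S=Cam("scene").load("pics/scene0.png");T=Cam("top").load("pics/top0.png")
for thr in (80,110,130):
    print("gasket",thr,wrect(S,(214,180,281,245),38,thr).round(1),wrect(T,(220,172,280,219),38,thr).round(1))
for lo in (90,120): 
    for n,l,h,r1,r2,z in [("orange",[8,lo,60],[22,255,255],(268,120,290,138),(122,222,148,240),37),("tab",[23,lo,80],[33,255,255],(278,168,300,192),(240,138,255,158),280),("green",[40,lo,40],[80,255,255],(135,250,170,280),(325,222,345,256),37),("red",[0,lo,60],[6,255,255],(285,130,310,168),(190,150,230,170),269)]:
        print(n,wrect(S,r1,z,None,l,h).round(1),wrect(T,r2,z,None,l,h).round(1))
for thr in (60,80,100): print("cov",wrect(S,(185,277,214,300),149,thr).round(1),wrect(T,(338,164,356,188),149,thr).round(1))
# fork hole (scene px 214.2,156.2) and knob
print(S.cast([214.2,156.2],231),T.cast([250,233],231))
a=[c.p[r[1]:r[3],r[0]:r[2]] for c,r in((S,(196,146,228,174)),(T,(236,218,266,250)),(S,(286,124,312,146)),(T,(180,154,202,182)))]
a=[cv2.resize(x,(380,290),interpolation=cv2.INTER_NEAREST) for x in a]
cv2.imwrite("pics/c3.png",np.vstack([np.hstack(a[:2]),np.hstack(a[2:])])[:,:,::-1])
E
```

```text
gasket 80 [566.   14.6 179.6 119.9 -89.4] [567.3  13.  178.9 118.3 -89.4]
gasket 110 [566.   14.8 182.6 122.1 -89.4] [567.3  13.  184.  124.  -89.6]
gasket 130 [566.   15.  185.2 123.8 -89.4] [567.8  13.4 190.6 131.9 -89.2]
orange [461.4 409.2  88.   31.9  79.7] [458.9 432.2  39.2  11.2  78.4]
tab [685.1  19.4  22.   13.5   8.3] [687.5  14.3  20.2   9.7  -1. ]
green [ 416.5 -283.    78.6   15.3    1.1] [ 4.136e+02 -2.805e+02  7.160e+01  1.170e+01  3.000e-01]
red [654.5 126.3  95.9  17.2 -82.8] [650.4 129.2  84.9  16.4 -83.2]
orange [461.6 408.9  85.8  27.7  80.9] [459.4 431.6  36.8   8.4  81.7]
tab [685.4  18.8  20.8  12.2   7.4] [686.7  14.3  18.6   7.7  -1. ]
green [ 416.4 -283.5   75.7   13.5    0.5] [ 413.6 -279.9   67.     7.6   -1.5]
red [654.5 126.5  95.5  16.7 -82.3] [650.  128.9  83.6  15.2 -83.2]
cov [ 6.221e+02 -3.207e+02  5.620e+01  2.780e+01  3.000e-01] [ 614.4 -313.5   49.2   22.6    1.2]
cov [ 6.221e+02 -3.207e+02  5.750e+01  2.930e+01  1.000e-01] [ 614.1 -313.6   52.1   25.8    0.8]
cov [ 6.220e+02 -3.206e+02  5.880e+01  3.050e+01  3.000e-01] [ 614.2 -313.4   55.5   29.     1.8]
[[446.22913155  14.30127709 231.        ]] [[423.29235062  11.76248212 231.        ]]
```

View pics/c3.png

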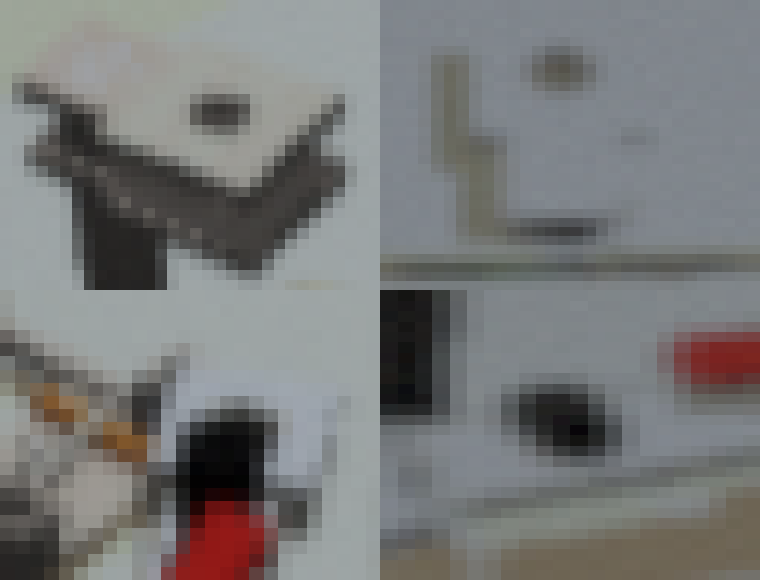

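Steriliser centre is about (566.7, 13.9), yaw 0.5°. The fork hole predicted at (446.7, 12.7) and the tab at (687, 15) both match the views. Green tray is at (413.8, -281), cover about (617, -316). I'll pick the green tray first.

```bash
cat >> h.py <<'E'
def rot(deg):
    c,s=np.cos(np.radians(deg)),np.sin(np.radians(deg)); return np.array([[c,s,0],[s,-c,0],[0,0,-1.]])
C=np.array([566.7,13.9]); YAW=0.5
def st(x,y):  # steriliser frame -> world xy
    a=np.radians(YAW); return C+np.array([[np.cos(a),-np.sin(a)],[np.sin(a),np.cos(a)]])@[x,y]
def say(m=""):
    s=sensors.read_state(); print(m,"t%.1f"%s["t"],s["eef_pos"].round(1),"F",s["force"].round(1),"M",s["wrist_torque"].round(2),"w%.1f"%s["grip_width"],"g%.0f"%s["grasp_force"],"q",s["q"].round(2)); return s
E
python3 - <<'E'
from h import *
for th in(0,180): print(th,[None if (q:=ctrl.solve_ik(p,rot(th))) is None else q.round(2) for p in ([413.8,-281,150],[566.7,14,150],[446,13,300],[687,15,300],[450,420,60])])
ctrl.gripper_to(36,60)
ctrl.move_ptp([413.8,-281,180],rot(180)); say("above")
ctrl.move_l([413.8,-281,33],vel=120,threshold=8); say("down")
E
```

```text
0 [array([-0.77,  0.17,  1.83, -0.  ,  1.15,  0.8 ]), array([-0.13,  0.3 ,  1.66, -0.  ,  1.18,  1.44]), array([-0.17, -0.11,  1.78, -0.  ,  1.47,  1.41]), array([-0.1 ,  0.42,  1.18, -0.  ,  1.54,  1.47]), array([ 0.61,  0.51,  1.58, -0.  ,  1.05,  2.18])]
180 [array([-0.77,  0.17,  1.83, -0.  ,  1.15, -2.34]), array([-0.13,  0.3 ,  1.66, -0.  ,  1.18, -1.7 ]), array([-0.17, -0.11,  1.78, -0.  ,  1.47, -1.74]), array([-0.1 ,  0.42,  1.18, -0.  ,  1.54, -1.67]), array([ 0.61,  0.51,  1.58, -0.  ,  1.05, -0.96])]
above t3.6 [ 414.2 -280.5  180.1] F [-0.5  0.6 -0.4] M [ 0.03  0.04 -0.03] w36.2 g0 q [-0.77  0.13  1.8   0.    1.21 -2.34]
down t5.0 [ 414.4 -281.6   33.8] F [ 0.2 -1.3  0.8] M [-0.02  0.04  0.01] w35.7 g0 q [-0.77  0.36  1.88  0.    0.9  -2.34]
```

Run:
```python
from h import *
ctrl.gripper_to(8,60); say("closed")
ctrl.move_l([413.8,-281,160],vel=120); say("lifted")
p=st(0,0)
ctrl.move_l([p[0],-281,170],rot(180+YAW),vel=200)
ctrl.move_l([p[0],p[1],170],vel=200); ctrl.hold(.3); say("over")
Cam("scene").grab("s1");Cam("top").grab("t1")
a=cv2.imread("pics/s1.png")[90:270,170:330];b=cv2.imread("pics/t1.png")[130:255,190:310]
cv2.imwrite("pics/c4.png",np.hstack([cv2.resize(a,(440,495)),cv2.resize(b,(360,375)) if 0 else cv2.copyMakeBorder(cv2.resize(b,(360,375)),0,120,0,0,cv2.BORDER_CONSTANT)]))
```

```text
closed t5.3 [ 414.3 -281.4   33.8] F [-0.8  0.9  4.6] M [ 0.12  0.08 -0.01] w11.0 g60 q [-0.77  0.36  1.88  0.    0.9  -2.34]
lifted t6.5 [ 413.2 -280.4  159. ] F [-0.1 -0.2 -1.4] M [-0.02 -0.01  0.05] w11.6 g59 q [-0.77  0.15  1.82 -0.    1.17 -2.34]
over t9.3 [566.7  13.4 170. ] F [ 0.3  0.3 -1.7] M [0.   0.03 0.03] w11.3 g59 q [-0.13  0.27  1.65 -0.    1.22 -1.71]
```

View pics/c4.png

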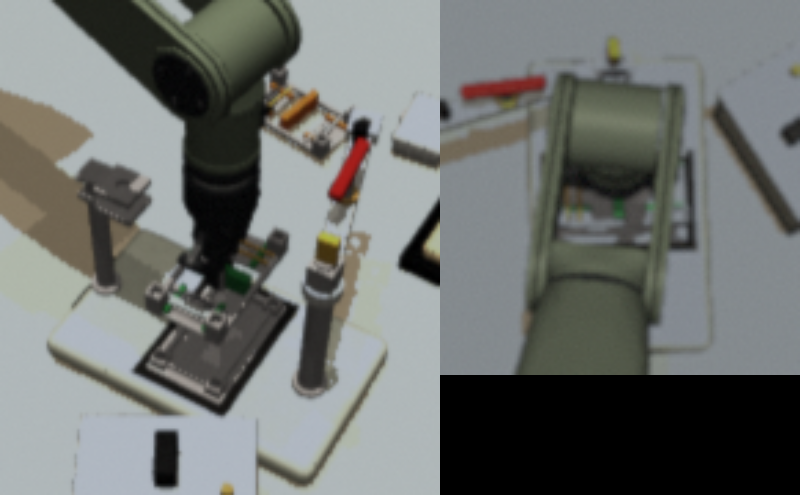

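The top view shows the cover now rotated and nearer: my carried tray brushed it on the y = -281 leg, a route mistake. In the scene view the tray still hangs level over the plinth. I'll check for slip by overlaying the predicted post tops and socket rims.

Run:
```python
from h import *
S=Cam("scene").load("pics/s1.png")
k=6;x0,y0=210,170
a=cv2.resize(S.p[y0:270,x0:300],None,fx=k,fy=k,interpolation=cv2.INTER_CUBIC)[:,:,::-1].copy()
s=np.array([566.7,13.4])
for sx in(-36,36):
  for sy in(-66,66):
    for o,z,col in((st(sx,sy)-C+s,182,(0,0,255)),(st(sx,sy),56,(255,0,0))):
      for dx,dy in((-9,-9),(-9,9),(9,9),(9,-9)):
        u=(S.proj([o[0]+dx,o[1]+dy,z])[0]-[x0,y0]+.5)*k; cv2.circle(a,tuple(int(v) for v in u),2,col,-1)
cv2.imwrite("pics/c5.png",a)
```

```text
(no output)
```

View pics/c5.png

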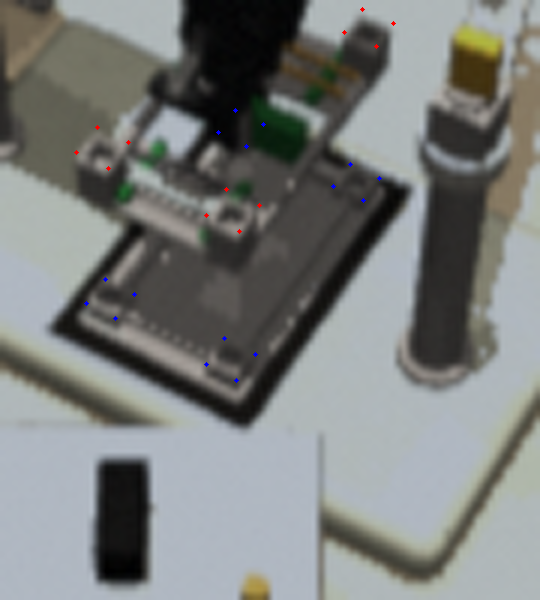

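Run:
```python
from h import *
p=st(0,0)
ctrl.move_l([p[0],p[1],100],vel=100); say("100")
r=ctrl.move_l([p[0],p[1],78.5],vel=20,threshold=7); print(r); say("down")
```

```text
100 t10.3 [567.3  13.8 100.5] F [ 0.1  0.8 -2.1] M [ 0.   -0.03  0.07] w11.4 g59 q [-0.13  0.37  1.69 -0.    1.08 -1.71]
True
down t11.2 [566.4  13.9  79.9] F [-0.8  0.6  5.3] M [-0.03 -0.07  0.03] w10.9 g60 q [-0.13  0.39  1.7  -0.    1.05 -1.71]
```

Green dropped straight in: TCP 79.9 against the expected 79.8. I'll release, park and measure orange and the cover.

Run:
```python
from h import *
p=st(0,0)
ctrl.gripper_to(36); 
ctrl.move_l([p[0],p[1],330],vel=250); ctrl.move_ptp([400,-20,340],rot(180))
S=Cam("scene").grab("s2");T=Cam("top").grab("t2"); say()
a=S.p[90:330,120:345];b=T.p[130:260,100:400]
cv2.imwrite("pics/c6.png",np.hstack([cv2.resize(a,(450,480)),cv2.copyMakeBorder(cv2.resize(b,(345,150)),0,330,0,0,cv2.BORDER_CONSTANT)])[:,:,::-1])
for lo in (60,90,120):
    print("orange",wrect(S,(266,118,290,140),37,None,[6,lo,50],[24,255,255]).round(1),wrect(T,(122,222,148,240),37,None,[6,lo,50],[24,255,255]).round(1))
    print("green",wrect(S,(232,185,275,225),113-16,None,[40,lo,40],[80,255,255]).round(1),wrect(T,(238,182,262,212),83,None,[40,lo,40],[80,255,255]).round(1))
```

```text
t13.6 [401.1 -20.  339.8] F [ 0.  -0.2 -0.4] M [0.04 0.03 0.04] w35.9 g0 q [-0.27 -0.24  1.81  0.    1.57 -1.84]
orange [447.2 407.1  97.6  73.6 -71.1] [456.5 415.2  76.6  13.4  80.1]
green [572.6  -0.9  79.7  28.1   1.9] [ 5.677e+02  1.330e+01  7.140e+01  1.260e+01 -4.000e-01]
orange [461.4 409.1  88.   31.9  79.8] [455.9 415.   74.   11.1  79.4]
green [571.8   3.   77.1  19.8   4.7] [ 5.677e+02  1.360e+01  6.680e+01  8.700e+00 -3.000e-01]
orange [461.5 408.9  85.6  27.7  80.4] [456.2 414.8  71.1   8.   80.1]
green [571.9   2.6  76.1  16.7   2.6] [567.7  13.6  60.9   4.6  -1.1]
```

View pics/c6.png

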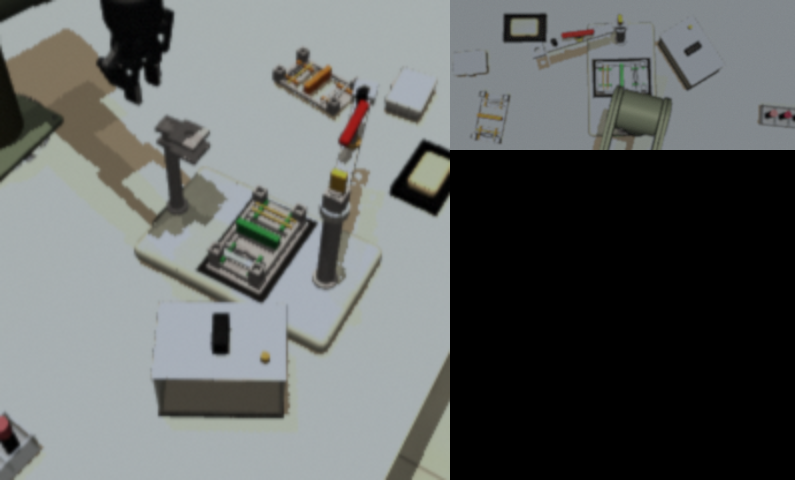

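Green is seated in the scene view. The cover stands upright, turned about 35°, next to the base. Orange from the top view: (455.5, 415.3), bar angle 80°, length 75 against the true 76. I'll carry it high over everything.

Run:
```python
from h import *
o=[455.5,415.3]; p=st(0,0)
ctrl.move_ptp([*o,200],rot(80))
r=ctrl.move_l([*o,33],vel=120,threshold=8); z0=say("at")["eef_pos"][2]
ctrl.gripper_to(8,60); say("closed")
ctrl.move_l([*o,290],vel=180); ctrl.move_l([*p,290],rot(YAW),vel=180); ctrl.move_l([*p,150],vel=150)
ctrl.move_l([*p,128],vel=60); say("above")
r=ctrl.move_l([*p,76+z0-1.5],vel=20,threshold=7); print(r,"want",76+z0); say("down")
```

```text
at t17.3 [456.2 415.8  34.1] F [-0.6  0.1 -0.7] M [-0.    0.01  0.01] w35.7 g0 q [ 0.6   0.55  1.58 -0.    1.01  0.77]
closed t17.7 [456.1 415.7  33.9] F [-1.1 -0.   2.7] M [-0.09  0.1  -0.  ] w11.3 g60 q [ 0.6   0.55  1.58 -0.    1.01  0.77]
above t23.3 [566.3  13.9 127.3] F [-0.6 -0.  -1.9] M [-0.01  0.02  0.04] w11.1 g59 q [-0.13  0.33  1.68  0.    1.14  1.43]
True want 110.08077620500298
down t23.9 [565.   14.  115.6] F [-0.3  0.4 -2.5] M [-0.03  0.04 -0.02] w11.1 g59 q [-0.13  0.34  1.68 -0.    1.12  1.43]
```

Run:
```python
from h import *
p=st(0,0); say()
r=ctrl.move_l([*p,108.5],vel=12,threshold=9); print(r); say("down")
```

```text
t23.9 [565.   14.  115.6] F [-0.3  0.4 -2.5] M [-0.03  0.04 -0.02] w11.1 g59 q [-0.13  0.34  1.68 -0.    1.12  1.43]
True
down t24.4 [565.6  14.  110. ] F [-1.3  0.   4.3] M [-0.05 -0.08 -0.01] w11.4 g60 q [-0.13  0.35  1.68 -0.    1.11  1.43]
```

Orange seated: 110.0 against 110.1. Next, release and measure the cover.

Run:
```python
from h import *
p=st(0,0)
ctrl.gripper_to(36); ctrl.move_l([*p,330],vel=250); ctrl.move_ptp([400,60,340],rot(0))
S=Cam("scene").grab("s3");T=Cam("top").grab("t3"); say()
for thr in(60,80,100): print("block",wrect(S,(218,240,242,274),149,thr).round(1),wrect(T,(300,160,322,184),149,thr).round(1))
# cover top plate outline, z 119
for v in(140,150,160): 
    g=cv2.cvtColor(T.p,cv2.COLOR_RGB2GRAY)
for lo in(60,100): print("or",wrect(T,(236,182,264,212),113,None,[6,lo,50],[24,255,255]).round(1))
a=S.p[180:330,170:330];b=T.p[130:230,230:360]
cv2.imwrite("pics/c7.png",np.hstack([cv2.resize(a,(400,375)),cv2.copyMakeBorder(cv2.resize(b,(390,300)),0,75,0,0,cv2.BORDER_CONSTANT)])[:,:,::-1])
```

```text
t26.6 [401.2  59.6 339.7] F [0.3 0.7 0.3] M [-0.02 -0.01  0.03] w36.0 g0 q [-0.07 -0.23  1.8  -0.    1.57  1.5 ]
block [ 637.7 -201.5   59.1   21.4  -58.7] [ 629.7 -194.3   49.6   19.2  -57.7]
block [ 637.7 -201.5   61.1   23.1  -58.8] [ 629.8 -194.2   52.7   22.6  -58. ]
block [ 637.5 -201.6   62.2   24.2  -59.3] [ 629.7 -194.1   56.2   25.6  -59.1]
or [567.1  14.1  76.4  14.7  -1.1]
or [566.8  14.4  72.4  10.7  -1.1]
```

View pics/c7.png

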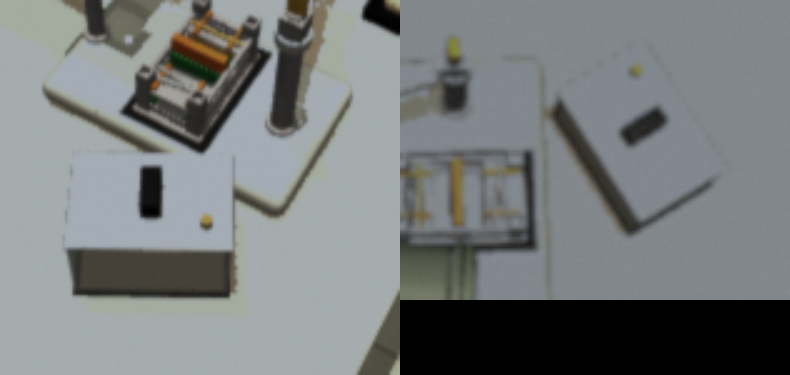

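Run:
```python
from h import *
S=Cam("scene").load("pics/s3.png");T=Cam("top").load("pics/t3.png")
uv=[]
for c,r in((S,(218,240,242,274)),(T,(300,160,322,184))):
    m=c.mask([0,0,0],[180,255,75],r); M=cv2.moments(m,True); uv.append(np.r_[M["m10"],M["m01"]]/M["m00"])
x,e=tri((S,T),uv); print(x.round(1),e)
if abs(x[2]-134)<6 and e<3:
    b=x[:2]
    ctrl.gripper_to(48,80); ctrl.move_ptp([*b,230],rot(-58.5))
    r=ctrl.move_l([*b,146],vel=100,threshold=6); print(r); z0=say("at")["eef_pos"][2]
    ctrl.gripper_to(15,80); say("closed")
```

```text
[ 632.7 -195.6  135.5] 0.5062268859277402
False
at t29.3 [ 633.4 -195.9  146.9] F [-0.  -0.2  0.1] M [0.03 0.03 0.  ] w47.9 g0 q [-0.43  0.49  1.41 -0.    1.25  2.16]
closed t29.6 [ 633.2 -196.1  147.3] F [-0.4 -0.3  3.9] M [-0.07  0.2  -0.04] w20.6 g79 q [-0.43  0.49  1.41 -0.    1.25  2.16]
```

Run:
```python
from h import *
p=st(0,0); b=[632.7,-195.6]
ctrl.move_l([*b,160],vel=60); say("lift")
ctrl.move_l([*b,310],vel=180)
ctrl.move_l([p[0],-200,310],rot(YAW),vel=90)
ctrl.move_l([*p,310],vel=150); ctrl.move_l([*p,200],vel=90); ctrl.hold(.2); say("above")
r=ctrl.move_l([*p,183.5],vel=25,threshold=8); print(r); say("down want 185")
```

```text
lift t30.0 [ 632.5 -195.4  159.6] F [ 0.  -0.5 -4.8] M [ 0.04  0.02 -0.02] w20.8 g78 q [-0.43  0.47  1.4   0.    1.27  2.16]
above t35.3 [567.1  13.9 200.7] F [-0.2  0.6 -4.9] M [-0.01 -0.02 -0.02] w20.7 g78 q [-0.13  0.24  1.62 -0.    1.28  1.43]
True
down want 185 t35.9 [566.1  13.8 185.3] F [-0.6 -0.6  5.1] M [ 0.08 -0.01  0.03] w20.8 g80 q [-0.13  0.26  1.63 -0.    1.25  1.43]
```

Cover seated: 185.3 against 185. I'll release, re-check the red bar, then swing the arm with a loose cage around the knob.

Run:
```python
from h import *
p=st(0,0); H=st(120,0)
ctrl.gripper_to(48); ctrl.move_l([*p,340],vel=200); ctrl.move_ptp([420,60,360],rot(100))
S=Cam("scene").grab("s4");T=Cam("top").grab("t4")
for thr in(60,80): print("block",wrect(T,(230,175,270,215),187,thr).round(1))
print("red",wrect(S,(285,130,310,168),269,None,[0,120,60],[6,255,255]).round(1),wrect(T,(190,150,230,170),269,None,[0,120,60],[6,255,255]).round(1))
a0=np.degrees(np.arctan2(129-H[1],651.5-H[0])); print("arm dir",a0)
knob=lambda a:H+188*np.array([np.cos(np.radians(a)),np.sin(np.radians(a))])
print(knob(a0), T.proj([*knob(a0),266]),S.proj([*knob(a0),266]))
ctrl.gripper_to(34,25)
ctrl.move_ptp([*knob(a0),330],rot(a0)); say("above knob")
r=ctrl.move_l([*knob(a0),253],vel=80,threshold=5); print(r); say("at")
```

```text
block [561.8  13.5  50.7  17.7  -1. ]
block [541.1  21.6  97.4  78.7 -32.6]
red [654.5 126.5  95.9  16.9 -82.1] [649.8 128.8  83.7  15.7 -83.3]
arm dir 107.149644195199
[631.26017795 194.58830635] [[189.37115499 165.69192077]] [[300.24882878 134.23841317]]
above knob t40.1 [630.9 194.1 330.4] F [-0.2 -0.1  1.2] M [-0.06 -0.03  0.05] w33.9 g0 q [ 0.17  0.35  1.22 -0.    1.58 -0.13]
False
at t41.2 [631.8 194.7 253.9] F [ 0.1 -0.6 -0.2] M [-0.01 -0.03  0.01] w34.1 g0 q [ 0.17  0.39  1.31  0.    1.44 -0.13]
```

Run:
```python
from h import *
H=st(120,0); a0=107.15; k=lambda a:H+188*np.array([np.cos(np.radians(a)),np.sin(np.radians(a))])
ctrl.gripper_to(21,25); say("cage")
for a in np.linspace(a0,180.5,11)[1:]:
    r=ctrl.move_l([*k(a),253],rot(a),vel=90,threshold=15)
    if r: print("hit",a); break
say("swung")
r=ctrl.move_l([*(k(180.5)+[0,-8]),253],vel=25,threshold=8); print(r); say("pushed")
```

```text
cage t41.5 [631.6 194.7 253.6] F [ 0.6 -0.3  0.9] M [ 0.03 -0.04 -0.03] w20.8 g0 q [ 0.17  0.39  1.32  0.    1.44 -0.13]
swung t45.6 [498.8  13.9 253. ] F [ 0.5 -0.3 -0. ] M [0.02 0.03 0.04] w20.3 g0 q [-0.15  0.05  1.73  0.    1.37 -1.72]
True
pushed t45.9 [498.4  11.8 252.5] F [-0.8  1.7 -0.5] M [ 0.19 -0.11  0.01] w20.9 g1 q [-0.15  0.05  1.73  0.01  1.37 -1.73]
```

Run:
```python
from h import *
H=st(120,0)
ctrl.gripper_to(34,40); ctrl.move_l([498.4,13.3,345],vel=200); 
ctrl.move_ptp([*H,345],rot(180+YAW)); say("over pin")
r=ctrl.move_l([*H,283],vel=80,threshold=5); print(r); say("at")
ctrl.gripper_to(8,50); s=say("closed")
r=ctrl.move_l([*H,300],vel=40,threshold=25); print(r); say("up")
```

```text
over pin t47.6 [685.6  15.  343.1] F [-0.3 -0.3 -0.3] M [-0.07  0.03  0.04] w34.0 g0 q [-0.1   0.4   1.12 -0.    1.63 -1.68]
False
at t48.5 [687.1  14.9 283.6] F [ 0.1 -0.  -0.3] M [-0.01  0.   -0.06] w33.9 g0 q [-0.1   0.43  1.2  -0.    1.51 -1.68]
closed t48.8 [687.2  14.9 284.1] F [ 0.4 -0.1  1.8] M [ 0.05 -0.07 -0.01] w11.0 g49 q [-0.1   0.43  1.2   0.    1.51 -1.68]
False
up t49.4 [686.7  15.  300.2] F [-0.5 -0.1  0.1] M [-0.   -0.01 -0.01] w11.1 g49 q [-0.1   0.42  1.18  0.    1.54 -1.68]
```

Run:
```python
from h import *
H=st(120,0); F=st(-120,0)
ctrl.move_l([*H,375],vel=150); ctrl.move_l([*F,375],vel=180); ctrl.move_l([*F,322],vel=120); ctrl.hold(.3)
say("above hole")
S=Cam("scene").grab("s5"); a=S.p[105:185,190:290]; cv2.imwrite("pics/c8.png",cv2.resize(a,(600,480),interpolation=cv2.INTER_CUBIC)[:,:,::-1])
r=ctrl.move_l([*F,264],vel=25,threshold=6); print(r); say("down want 265")
```

```text
above hole t52.4 [447.1  12.8 322.8] F [ 0.2  0.  -0.3] M [0.03 0.01 0.02] w11.1 g49 q [-0.17 -0.12  1.75  0.    1.52 -1.74]
True
down want 265 t54.7 [446.7  12.9 265.1] F [0.4 0.3 4. ] M [ 0.01  0.   -0.01] w11.6 g50 q [-0.17 -0.08  1.83 -0.    1.39 -1.74]
```

View pics/c8.png

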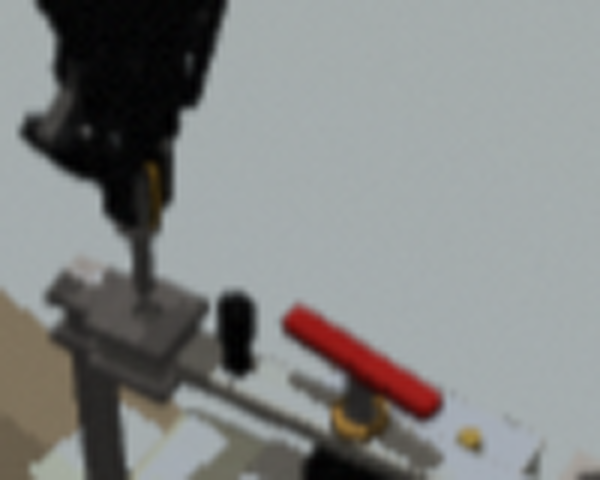

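The pin was centred over the hole in the picture and is now home at 265.1. Next I'll release it, measure the red bar and turn it.

Run:
```python
from h import *
F=st(-120,0)
ctrl.gripper_to(34,60); ctrl.move_l([*F,370],vel=200); ctrl.move_ptp([400,120,370],rot(170))
S=Cam("scene").grab("s6");T=Cam("top").grab("t6")
for lo in(100,130): print("red",wrect(S,(225,145,275,185),269,None,[0,lo,60],[6,255,255]).round(1),wrect(T,(225,165,270,215),269,None,[0,lo,60],[6,255,255]).round(1))
print("tab",wrect(S,(205,130,228,162),260,None,[20,110,70],[34,255,255]).round(1))
a=S.p[105:265,180:320];b=T.p[140:250,220:290]
cv2.imwrite("pics/c9.png",np.hstack([cv2.resize(a,(490,560)),cv2.resize(b,(310,560))])[:,:,::-1])
```

```text
red [568.6   9.3  88.9  18.6  -9.5] [564.7  13.7  86.1  14.4 -10.1]
red [568.9   9.   88.1  17.8  -9.1] [565.2  13.7  85.1  13.4  -8.9]
tab [443.8  16.6  23.6  16.3   7.3]
```

View pics/c9.png

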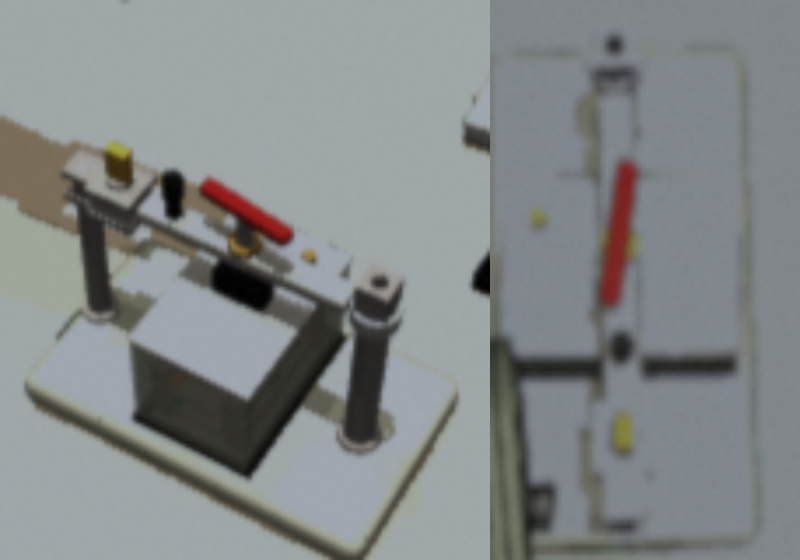

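Pin is seated in the fork and the arm is closed over the seated cover. The red bar lies at about -9.7°, centred on (566, 13.9). I'll turn it now.

```bash
cat > turn.py <<'E'
from h import *
p=st(0,0); a0=170.3
ctrl.gripper_to(44,60); ctrl.move_ptp([*p,330],rot(a0))
print(ctrl.move_l([*p,270],vel=90,threshold=5)); say("at")
ctrl.gripper_to(10,60); s=say("closed"); m0=s["wrist_torque"][2]
d=0.
while d<3.95:
    st_=0.25 if d<2.0 else 0.08
    d+=st_
    ctrl.move_l([*p,270-3*d],rot(a0-np.degrees(d)),vel=5 if d<=2 else 1.2)
    ctrl.hold(.15)
    m=np.mean([sensors.read_state()["wrist_torque"][2]]); s=sensors.read_state()
    print("%.2f M%.2f Fz%.1f z%.1f t%.1f"%(d,m-m0,s["force"][2],s["eef_pos"][2],s["t"]))
    if abs(m-m0)>0.60 or abs(s["force"][2])>25: break
say("end")
E
python3 turn.py
```

```text
False
at t58.2 [567.1  14.  270.6] F [0.4 0.9 0.6] M [-0.02 -0.05 -0.02] w44.1 g0 q [-0.13  0.18  1.54  0.    1.42 -1.53]
closed t58.6 [567.2  13.8 271. ] F [-0.5 -0.6  4.1] M [-0.02  0.06  0.  ] w15.1 g59 q [-0.13  0.18  1.54 -0.    1.42 -1.53]
0.25 M0.09 Fz5.5 z270.4 t59.2
0.50 M0.16 Fz6.2 z269.6 t59.7
0.75 M0.12 Fz6.3 z268.8 t60.3
1.00 M0.13 Fz5.7 z268.1 t60.8
1.25 M0.11 Fz6.6 z267.3 t61.4
1.50 M0.12 Fz6.8 z266.6 t61.9
1.75 M0.15 Fz8.9 z265.8 t62.5
2.00 M0.10 Fz7.9 z265.0 t63.0
2.08 M0.17 Fz7.6 z264.8 t63.4
2.16 M0.17 Fz7.9 z264.6 t63.8
2.24 M0.13 Fz8.6 z264.3 t64.2
2.32 M0.12 Fz8.1 z264.1 t64.6
2.40 M0.15 Fz9.1 z263.8 t65.0
2.48 M0.18 Fz8.4 z263.6 t65.4
2.56 M0.21 Fz8.2 z263.5 t65.8
2.64 M0.18 Fz8.3 z263.3 t66.2
2.72 M0.23 Fz10.1 z263.1 t66.6
2.80 M0.27 Fz10.6 z262.9 t67.0
2.88 M0.28 Fz9.5 z262.7 t67.4
2.96 M0.32 Fz10.4 z262.5 t67.8
3.04 M0.39 Fz10.1 z262.3 t68.2
3.12 M0.35 Fz10.2 z262.1 t68.6
3.20 M0.35 Fz10.8 z262.0 t69.0
3.28 M0.37 Fz11.1 z261.7 t69.4
3.36 M0.45 Fz10.7 z261.6 t69.8
3.44 M0.42 Fz11.3 z261.4 t70.2
3.52 M0.45 Fz10.6 z261.2 t70.6
3.60 M0.55 Fz12.6 z261.0 t71.0
3.68 M0.49 Fz12.6 z260.8 t71.4
3.76 M0.50 Fz11.7 z260.7 t71.8
3.84 M0.56 Fz12.9 z260.5 t72.2
3.92 M0.52 Fz13.5 z260.3 t72.6
4.00 M0.57 Fz11.8 z260.1 t73.0
end t73.0 [565.8  15.7 260.1] F [-7.   4.2 11.8] M [0.84 1.18 0.57] w14.8 g60 q [-0.13  0.19  1.56  0.    1.4   2.47]
```

Torque rose from about 0.13 to 0.57 N m, which puts the clamping at about 50 to 75 N. That's firm and not forced. I'll release and verify.

Run:
```python
from h import *
p=st(0,0)
ctrl.gripper_to(44); ctrl.hold(.2); ctrl.move_l([*p,350],vel=150); ctrl.move_ptp([400,200,370],rot(100)); say()
S=Cam("scene").grab("s7");T=Cam("top").grab("t7")
for lo in(100,130): print("red",wrect(S,(225,140,275,190),257,None,[0,lo,60],[6,255,255]).round(1),wrect(T,(225,165,270,215),257,None,[0,lo,60],[6,255,255]).round(1))
a=S.p[105:265,180:320];b=T.p[140:250,220:290]
cv2.imwrite("pics/c10.png",np.hstack([cv2.resize(a,(490,560)),cv2.resize(b,(310,560))])[:,:,::-1])
```

```text
t76.4 [400.1 199.9 369.7] F [ 0.6 -0.7  0.6] M [-0.02  0.03  0.  ] w44.2 g0 q [ 0.27 -0.14  1.67 -0.    1.61  0.1 ]
red [568.2  11.9  94.5  16.6 -53. ] [565.5  14.8  85.3  15.4 -53.3]
red [567.9  12.   93.8  16.2 -52.9] [565.6  14.5  84.   13.6 -53.7]
```

View pics/c10.png

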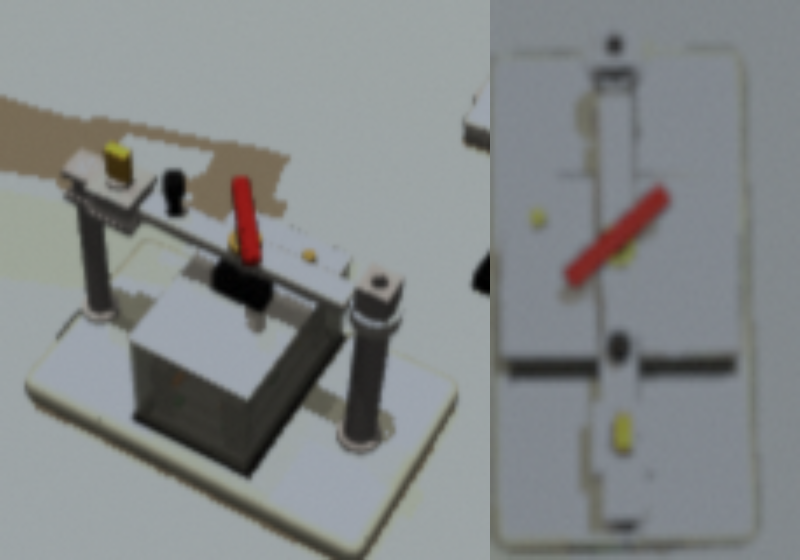

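The bar turned 3.90 rad net, about 66 to 77 N by angle, which agrees with the torque. Pin, arm and cover are all in place and the robot is clear, so I'm handing in.

```bash
python3 -c "
from plant import ctrl
print(ctrl.finish_job())"
```

```text
the job is handed in; nothing more can be done
None
```

The job is handed in, verdict not shown: both trays (green, orange) are stacked, the cover seated, arm and pin home, and the screw tightened to an estimated 50–75 N; along the way my carried tray knocked the cover aside once, and I re-measured before placing it.

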